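# Check the air charge of a water-hammer vessel with a pencil gauge

## Robot

A 6-joint arm with a two-finger parallel gripper is mounted at the origin on the work surface. World frame = base frame: x ahead of the robot, y to its left, z up, the work surface at z = 0. Lengths are in mm, angles in degrees, forces in N, time in s.
With the tool pointing down it reaches from about 300 to 850 mm from the base axis. Payload 4.2 kg.
Tool frame: the origin (TCP) lies between the finger pads; the fingertips stand 22 mm ahead of it and the grasp point (between the pads) lies 3 mm ahead of it; z points along the fingers, y is the direction in which the jaws open and shut (so a half turn about z gives the same grasp; the last joint's range is limited). The gripper opens to 91 mm and grips with 3 to 60 N. Pads are 32 mm wide; open, the fingers measure 118 mm over their backs; the gripper's body (76 mm by 178 mm) begins 60 mm behind the grasp point.
Start: joints at [70.989, 18.312, 89.639, -0, 72.044, -1.146], TCP at [176.397, 547.293, 196.476] pointing down, gripper open.
Joint ranges: [-177.97, 177.97], [-48.28, 115.42], [12.27, 149.76], [-77.06, 257.06], [2.81, 150.46], [-146.56, 146.56]. Speed limits (degrees/s): [147.25, 147.25, 180, 180, 180, 180].

## Interface

Orientations are given as [roll, pitch, yaw] about the fixed x, y, z axes, in that order (R = Rz(yaw) Ry(pitch) Rx(roll)).
In Python, from workcell import telemetry, cams, env gives the robot as it stands.
- The arm moves only by the shell command python3 -m inch 'ROWS' [FORCE]. ROWS is JSON, a list of rows, each an object of numbers: "x", "y", "z": the shift along the tool's x, y, z in cm; "yaw": the turn about the tool's z in units of 5 degrees (1.0 is 5 degrees); "gripper": the gripper's target within -1 to 1 (fully open at 1, half-way at 0, shut at -1). A call has 1 to 12 rows; each row shifts and turns the commanded pose from where the row before left it, along the tool's axes as they then stand; what a row does not reach is not made up. A row lasts 1/12 s, in which the tool goes at most 41.7 mm and 7.16 degrees, less where a joint would pass 70% of its speed; a pose out of reach is approached as far as the arm can. A call is refused whole if a number of a shift passes 4.17 or a number of a turn 1, either way. A call with a gripper value outside its range is refused whole. The fingers move at their own pace and stop on an object; FORCE is the grip in N (left out, the last holds). Time passes only in rows, so rows that do not move let the fingers close. It gives the time, the measured TCP pose, the force and the opening at its end, in the units of the state.
- telemetry.state(): the state, without advancing time (a new reading comes with each control period).
- cams.grab_frame(name): name is "scene" or "top"; returns a dict with "pixels" (480x640x3 uint8, red, green, blue), "mtx" (3x3 intrinsics, pixels), "distortion" ([k1, k2, p1, p2, k3] as OpenCV has them; the pictures are not rectified), "rvec" (rotation vector, rad) and "tvec" (3), from world to camera coordinates, as OpenCV has them. Camera axes: x right, y down, z forward; pixel columns grow to the right and rows downward; lengths in mm; the calibration is good to about 2 mm. A picture is of the moment at which its call begins. There is no depth.
- env.job_done(): hands the job in, once; it reports no verdict.
The state is a dict: "time_s": time; "qpos": joint angles; "qvel": joint speeds; "effort": joint torques, N m; "ee_pos": TCP position; "ee_rot": TCP orientation; "force": force on the tool from outside, world axes, zero at the start; "torque": the same for the moment, N m; "gripper_width": finger opening in mm.
Only numpy, scipy, OpenCV 4.12 (cv2) and the standard library are available. Lean on these libraries where they do the work, as an engineer would, in place of code of your own. Each camera call takes 0.05 s, during which the arm holds its last target. There are 200 camera calls.

## Task

Check the air charge of the little steel water-hammer vessel on the ledge: take the pencil pressure gauge from the wooden tray, push it straight onto the vessel's valve stem until its seal is firmly home and the rod has come out, without forcing it. Then draw it off and lay it back down flat in the tray with the rod still standing out at its reading. Don't touch the rod or shift the other things on the ledge.

Things in the scene. Friction and masses are not known exactly. Their poses are not given: they have to be found in the camera images.
- gauge_mid (a point): Where to grasp the pencil gauge: centre of its aluminium barrel, on its axis, 12 mm above what it lies on. x runs along the gauge from tail to chuck, z up as it lies. Gauge 132 mm long, 0.1 kg. Barrel 14 mm square, rounded, x -52 to +36 mm; its underside is 5 mm clear of the floor, as the gauge lies on its round steel chuck (x +36 to +66) and black tail collar (24 mm square, x -62 to -52).
- mouth (a point): Centre of the open end of the gauge's chuck, on its axis, 66 mm ahead (+x) of gauge_mid, same axes. Chuck 21 to 24 mm across outside. The mouth is a cone about 13 mm wide that narrows within 6 mm to a 10 mm bore. Inside on the axis a sprung probe ends 7 mm behind the mouth, and a sprung rubber seal lies 14 mm behind it.
- gauge: The whole gauge, origin 12 mm below gauge_mid, same axes. Pushed on the stem: 7 mm after the mouth passes the stem's tip the probe meets the valve core and resists with 5 N, then 6 to 9 N as the rod comes out; 7 mm further the tip meets the seal and the push rises steeply (20 N per mm of seal). Firmly home = 16 to 21 N, held half a second; above 24 N it is being forced and may bend the stem.
- rod_out (a joint): How far the gauge's white rod has come out of the tail, m: 0 at first, 0.008 to 0.03 at a true reading, depending on the unknown charge. It slides out to the gauge's -x and stays out when the gauge is taken off; pushing on it with 1 to 2 N spoils the reading.
- rod_bar: The rod, 6 mm thick. At first only its 9 mm end button shows, 67 mm behind (-x of) gauge_mid; origin and axes as gauge while it is in.
- vessel: Water-hammer vessel, fixed: a lying steel drum 80 mm across, 110 mm long, axis level 75 mm above the ledge. Origin on the ledge under that axis; x points level along the drum from valve end to pipe end, z up. Copper pipe down into the ledge at x +95 mm. Its small black dust cap is already off and stands beside it.
- boss (a point): Centre of the outer face of the brass valve boss (18 mm across) at the drum's -x end, on the axis, 75 mm up, axes as vessel. The brass valve stem, 8 mm thick with a stepped 6 mm tip, stands out from here along -x by anything from 19 to 39 mm: it is screwed in to a different depth each time and its tip is not measured.
- tray: Shallow wooden tray, fixed on the ledge, 220 mm (its x) by 160 mm (its y), walls 5 mm thick and 14 mm high, floor 5 mm above the ledge. Origin at the centre of its underside, z up. At first the gauge lies in it, roughly along its x.
- cup: Matte white ceramic toothbrush cup, 74 mm wide, 95 mm high; bystander. Origin: centre of its underside.
- dropper: Amber glass dropper bottle with black cap, 33 mm wide, 91 mm high; bystander. Origin: centre of its underside.
- brush: Wooden nail brush lying on its bristles, 90 x 38 x 32 mm; bystander. Origin: centre of its underside.
- clip: Yellow plastic hair clip with a spring jaw, 70 mm long, about 45 mm high; bystander. Origin: centre of its underside.
There are look-alikes about, which are no part of the job. Leave any blue look-alike of the gauge alone.

How it is judged (in metres and radians):
On the way:
1. the gauge is pushed home on the valve stem (15 N or more), straight, with its rod out, for 0.4 s (contact force between gauge and vessel above 15 N and value of joint rod_out above 0.006 m and angle between the x axis of gauge and the x axis of vessel, either way round below 0.12 rad), for 0.4 s.
At the end, for the whole second after the job is handed in: The gauge lies flat on the tray's floor (axis level within 4 degrees), wholly inside its walls, released and at rest, and its rod still stands out (more than 6 mm) (value of joint rod_out above 0.006 m and x of gauge_mid in the frame of tray between -0.07 and 0.07 m and y of gauge_mid in the frame of tray between -0.068 and 0.068 m and height (world z) of gauge_mid below 0.021 m and angle between gauge's own x axis and vertical between 1.5 and 1.64 rad and linear speed of gauge below 0.01 m/s); the robot touches nothing.
It fails at once if the gauge is forced onto the vessel or its stem with more than 24 N (contact force between gauge and vessel above 24 N).
It fails at once if the rod is touched (contact force between rod_bar and the fingers above 0.5 N or contact force between rod_bar and the arm above 0.5 N or contact force between rod_bar and tray above 0.5 N or contact force between rod_bar and vessel above 0.5 N).
It fails at once if the vessel is struck by the gripper (contact force between the fingers and vessel above 5 N).
It fails at once if the gauge is let fall (dropped from more than about 20 mm) (contact force between gauge and the fingers below 0.05 N and linear speed of gauge above 0.6 m/s).
It fails at once if a bystander is shifted by more than 15 mm or tipped (distance of any of cup, dropper, brush, clip from where it was at the start of the episode above 0.015 m or angle between any of cup, dropper's own z axis and vertical above 0.3 rad).
It also fails if it takes over 62 s, if anything falls off the work surface, if the arm or the gripper's body presses on something with over 40 N, if the wrist force passes 120 N, or if a joint passes its speed limit or range.

## Working session

There is one attempt and no reset: what is moved stays moved. The work goes in short steps, Python scripts to look and compute and a shell command to move; the robot and the scene stay as the last step left them, time stands still between calls to the robot, and variables do not carry over. Pictures are saved under pics/ and viewed, about 8 in all and at most 12, crops included, and the job is handed in when it is done.

```bash
mkdir -p pics; ls; cat > h.py <<'E'
import numpy as np, cv2
from workcell import telemetry, cams, env
def grab(n):
    f=cams.grab_frame(n); return f
def save(f,p,box=None,s=1):
    im=f["pixels"][:,:,::-1]
    if box: im=im[box[1]:box[3],box[0]:box[2]]
    cv2.imwrite(p,cv2.resize(im,None,fx=s,fy=s,interpolation=cv2.INTER_CUBIC))
def ray(f,uv):
    K=np.array(f["mtx"],float);d=np.array(f["distortion"],float)
    R=cv2.Rodrigues(np.array(f["rvec"],float))[0];t=np.array(f["tvec"],float).ravel()
    n=cv2.undistortPoints(np.array(uv,float).reshape(-1,1,2),K,d).reshape(-1,2)
    return -R.T@t, np.c_[n,np.ones(len(n))]@R
def onz(f,uv,z):
    c,d=ray(f,uv); return c+d*((z-c[2])/d[:,2])[:,None]
def proj(f,P):
    return cv2.projectPoints(np.array(P,float).reshape(-1,3),np.array(f["rvec"],float),np.array(f["tvec"],float),np.array(f["mtx"],float),np.array(f["distortion"],float))[0].reshape(-1,2)
E
python3 - <<'E'
from h import *
import pickle
a=grab("scene");b=grab("top");pickle.dump((a,b),open("f0.pkl","wb"))
save(a,"pics/s0.png");save(b,"pics/t0.png")
print(telemetry.state())
for f in(a,b):print(ray(f,[[320,240]]),f["mtx"])
E
```

```text
pics
{'time_s': 0.1, 'qpos': array([ 7.09888199e+01,  1.83482955e+01,  8.97003547e+01, -1.02824285e-03,
        7.20446177e+01, -1.14724622e+00]), 'qvel': array([ 0.07257666, -0.1219886 , -0.21929556, -0.02899279, -0.03078401,
       -0.09460228]), 'effort': array([ 1.52936009e-03, -4.13338172e+01, -2.32510829e+01,  7.28772813e-02,
        4.23133455e-02, -6.92840626e-05]), 'ee_pos': array([176.24294982, 546.80677488, 195.69484364]), 'ee_rot': array([-1.79906731e+02, -8.89947167e-04,  1.62136383e+02]), 'force': array([ 0.03906099,  0.42362105, -0.3447736 ]), 'torque': array([0.00951316, 0.02222201, 0.01245394]), 'gripper_width': 91.17771985342972}
(array([1479.80460287,   19.46215909,  674.60927439]), array([[-0.84486024, -0.06451654, -0.53111176]])) [[524.58436797   0.         317.34063432]
 [  0.         524.58436797 241.19747885]
 [  0.           0.           1.        ]]
(array([ 374.06775282,  -17.10781247, 1007.03313288]), array([[ 0.20204482, -0.03443379, -0.97877193]])) [[512.2580987    0.         319.58831612]
 [  0.         512.2580987  240.65731843]
 [  0.           0.           1.        ]]
```

View pics/s0.png

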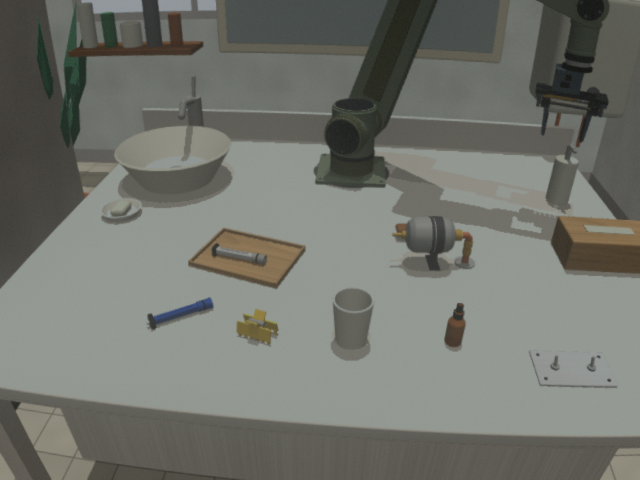

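View pics/t0.png

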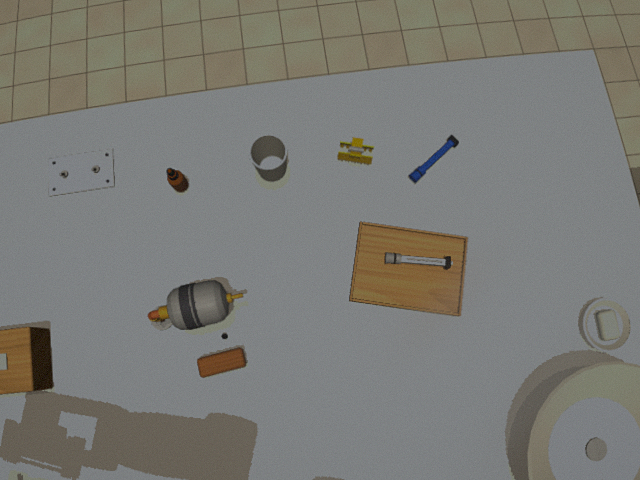

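Candidates: the silver gauge in the tray (top 385–452, 260; scene 240,255) and the blue one on the ledge (top 435,160; scene 180,312). The silver one fits because it is aluminium, lies in the wooden tray and has a black collar on its right. I'll confirm this in a crop.

```bash
python3 - <<'E'
from h import *
import pickle
a,b=pickle.load(open("f0.pkl","rb"))
I=b["pixels"][:,:,::-1];J=a["pixels"][:,:,::-1]
c=lambda im,x,y,w,h:cv2.resize(im[y:y+h,x:x+w],(400,300),interpolation=cv2.INTER_CUBIC)
cv2.imwrite("pics/c1.png",np.vstack([np.hstack([c(I,350,215,120,90),c(I,150,255,120,90)]),np.hstack([c(J,185,215,120,90),c(J,380,190,100,75)])]))
# tray rims in top
hsv=cv2.cvtColor(I,cv2.COLOR_BGR2HSV)
m=((hsv[...,0]>5)&(hsv[...,0]<25)&(hsv[...,1]>80)).astype(np.uint8)
m[:, :330]=0;m[:, 490:]=0;m[:200]=0;m[330:]=0
cn=max(cv2.findContours(m,0,2)[0],key=cv2.contourArea);r=cv2.minAreaRect(cn)
bx=cv2.boxPoints(r);W=onz(b,bx,14);print(bx,W.round(1),W.mean(0),[np.linalg.norm(W[i]-W[i-1]) for i in range(4)])
E
```

```text
[[348.63016 300.43176]
 [359.566   221.14703]
 [470.6932  236.47491]
 [459.75735 315.75964]] [[ 453.   -90.5   14. ]
 [ 606.4 -135.7   14. ]
 [ 544.8 -353.    14. ]
 [ 392.5 -300.9   14. ]] [ 499.18492414 -220.00631714   14.        ] [np.float64(218.90198444010807), np.float64(159.91451216019556), np.float64(225.813092002651), np.float64(160.94736493627337)]
```

View pics/c1.png

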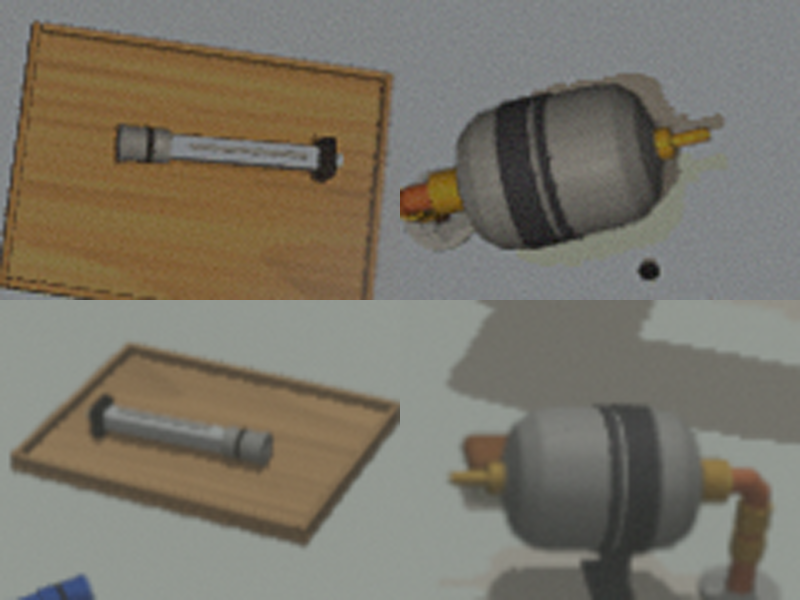

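The crop confirms it: the silver gauge lies in the tray with its chuck left (top 385,258) and black collar right (451,263). The brass stem tip is at top (243,295) and scene (393,234), and the stem points toward the tray.

```bash
cat >> h.py <<'E'
def tri(fs,uvs):
    A=np.zeros((3,3));B=np.zeros(3);L=[]
    for f,u in zip(fs,uvs):
        c,d=ray(f,[u]);d=d[0]/np.linalg.norm(d[0]);M=np.eye(3)-np.outer(d,d);A+=M;B+=M@c;L.append((M,c))
    p=np.linalg.solve(A,B);return p,[np.linalg.norm(M@(p-c)) for M,c in L]
def hsvm(f,h0,h1,s0,v0,box,s1=255,v1=255):
    h=cv2.cvtColor(f["pixels"],cv2.COLOR_RGB2HSV);m=cv2.inRange(h,(h0,s0,v0),(h1,s1,v1))
    o=np.zeros_like(m);x0,y0,x1,y1=box;o[y0:y1,x0:x1]=m[y0:y1,x0:x1];return o
def pts(m): y,x=np.nonzero(m);return np.c_[x,y].astype(float)
E
python3 - <<'E'
from h import *
import pickle
a,b=pickle.load(open("f0.pkl","rb"))
# brass in both
for f,box,n in((b,(220,280,256,305),"top"),(a,(388,226,408,243),"scene")):
    m=hsvm(f,12,32,110,50,box);p=pts(m)
    c=p.mean(0);u=np.linalg.svd(p-c)[2][0];s=(p-c)@u
    print(n,len(p),c,u,s.min(),s.max(),c+u*s.min(),c+u*s.max())
    x0,y0,x1,y1=box
    print('\n'.join(''.join('#' if v else '.' for v in r) for r in m[y0:y1,x0:x1]))
for f,box in((b,(145,300,172,325)),(a,(450,226,472,243))):
    x0,y0,x1,y1=box;m=hsvm(f,16,32,110,50,box)
    print('\n'.join(''.join('#' if v else '.' for v in r) for r in m[y0:y1,x0:x1]))
# gauge in top: non-wood inside tray
m=hsvm(b,0,255,0,70,(370,240,456,280),s1=70);cn=max(cv2.findContours(m,0,2)[0],key=cv2.contourArea)
print(cv2.boxPoints(cv2.minAreaRect(cn)),cv2.minAreaRect(cn))
x0,y0,x1,y1=(375,245,460,278)
m=hsvm(b,0,255,0,0,(x0,y0,x1,y1),s1=75)
print('\n'.join(''.join('#' if v else '.' for v in r) for r in m[y0:y1,x0:x1]))
E
```

```text
top 94 [232.30851064 296.71276596] [ 0.96833226 -0.24966502] -6.430111714148799 10.06186462464734 [226.082026   298.31813996] [242.0517388  294.20067028]
....................................
....................................
....................................
....................................
....................................
....................................
....................................
....................................
....................................
....................................
....................................
....................................
....................................
........###.........##..............
......#####.....#######.............
......#################.............
......################..............
......##############................
......#########.....................
.......######.......................
.......######.......................
.......#####........................
........####........................
....................................
....................................
scene 59 [400.8644067
[... 3914 characters left out ...]
............
.....................................................................................
.....................................................................................
.....................................................................................
.....................................................................................
.....................................................................................
.....................................................................................
.....................................................................................
.....................................................................................
```

```bash
python3 - <<'E'
from h import *
import pickle
a,b=pickle.load(open("f0.pkl","rb"))
for n,t,s in(("tip",(242.3,294.4),(393.2,234.3)),("boss",(229.3,297.3),(403.3,234.6)),("fit",(162.5,311),(459.7,233.3))):
    print(n,tri((b,a),(t,s)),onz(b,[t],75),onz(a,[s],75))
t=onz(b,[(242.3,294.4),(229.3,297.3),(162.5,311)],75)
d=t[1]-t[2];print("vessel dir",np.degrees(np.arctan2(*(t[2]-t[1])[1::-1])),np.degrees(np.arctan2(*(t[2]-t[0])[1::-1])))
g=onz(b,[(385,257.6),(447,262.3),(451,262.5)],17);print("gauge",g)
d=g[0]-g[1];print(np.degrees(np.arctan2(d[1],d[0])),np.linalg.norm(d),"mid",g[1]+d*57/123)
gs=onz(a,[(185+272*.3,215+147*.3),(185+100*.3,215+117*.3)],17);print("scene gauge",gs)
print(telemetry.state()["ee_rot"])
E
```

```text
tip (array([485.42795724, 104.83302779,  74.90619686]), [np.float64(0.2635894509552325), np.float64(0.26358945095526)]) [[485.41084723 104.55496386  75.        ]] [[485.52838047 105.08587316  75.        ]]
boss (array([483.35323496, 128.18191479,  74.45786531]), [np.float64(0.6741970266633166), np.float64(0.6741970266633364)]) [[483.31082849 128.77940389  75.        ]] [[484.4191431  127.39950425  75.        ]]
fit (array([473.91922376, 252.58972041,  80.11458185]), [np.float64(0.22972495837887763), np.float64(0.22972495837897458)]) [[474.45060615 253.83766832  75.        ]] [[465.16650537 254.84301333  75.        ]]
vessel dir 94.05256302514117 94.19908553176802
gauge [[ 525.94603051 -173.66601255   17.        ]
 [ 499.56724786 -294.25199505   17.        ]
 [ 498.04948599 -302.14281214   17.        ]]
77.66064112064812 123.43751192215738 mid [ 511.79156177 -238.37068609   17.        ]
scene gauge [[ 526.08472284 -172.1303957    17.        ]
 [ 502.37572784 -296.38819698   17.        ]]
[-1.79906731e+02 -8.89947167e-04  1.62136383e+02]
```

The numbers agree: z comes out at 75, the gauge is 123 mm long between the ends I picked, and the stem is about 24 mm long. Gauge mid is about (511.8, −238.4) at yaw 77.7°. The stem tip is about (485.4, 104.7, 75) with the axis at about 94.1°. I'll start moving.

```bash
python3 -m inch '[{"x":-2.667,"y":-3.07,"gripper":0},{"x":-2.667,"y":-3.07},{"x":-2.667,"y":-3.07},{"x":-2.667,"y":-3.07},{"x":-2.667,"y":-3.07},{"x":-2.667,"y":-3.07},{"x":-2.667,"y":-3.07},{"x":-2.667,"y":-3.07},{"x":-2.667,"y":-3.07},{"x":-2.667,"y":-3.07},{"x":-2.667,"y":-3.07}]' 30
python3 -m inch '[{"x":-2.667,"y":-3.07},{"x":-2.667,"y":-3.07},{"x":-2.667,"y":-3.07},{"x":-2.667,"y":-3.07},{"x":-2.667,"y":-3.07},{"x":-2.667,"y":-3.07},{"x":-2.667,"y":-3.07},{"x":-2.667,"y":-3.07},{"x":-2.667,"y":-3.07},{"x":-2.667,"y":-3.07},{}]'
python3 -m inch '[{"yaw":1},{"yaw":1},{"yaw":1},{"yaw":1},{"yaw":1},{"yaw":1},{"yaw":1},{"yaw":1},{"yaw":1},{"yaw":1},{"yaw":1},{"yaw":1}]'
python3 -m inch '[{"yaw":1},{"yaw":1},{"yaw":1},{"yaw":1},{"yaw":0.9},{},{},{}]'
```

```text
invalid input
invalid input
invalid input
invalid input
```

```bash
python3 -m inch '[{"x":-2.667,"y":-3.07,"z":0,"yaw":0,"gripper":0}]' 30; python3 -m inch '[{"x":-2.667,"y":-3.07,"z":0,"yaw":0}]'
```

```text
time_s: 0.18
ee_pos: [191.1, 514.4, 195.3]
ee_rot: [179.8, -0.1, 162.3]
force: [1.2, -0.2, 0.5]
gripper_width: 87.2invalid input
```

```bash
python3 -m inch '[{"x":-2.667,"y":-3.07,"z":0,"yaw":0,"gripper":0},{"x":-2.667,"y":-3.07,"z":0,"yaw":0,"gripper":0},{"x":-2.667,"y":-3.07,"z":0,"yaw":0,"gripper":0},{"x":-2.667,"y":-3.07,"z":0,"yaw":0,"gripper":0},{"x":-2.667,"y":-3.07,"z":0,"yaw":0,"gripper":0},{"x":-2.667,"y":-3.07,"z":0,"yaw":0,"gripper":0},{"x":-2.667,"y":-3.07,"z":0,"yaw":0,"gripper":0},{"x":-2.667,"y":-3.07,"z":0,"yaw":0,"gripper":0},{"x":-2.667,"y":-3.07,"z":0,"yaw":0,"gripper":0},{"x":-2.667,"y":-3.07,"z":0,"yaw":0,"gripper":0}]'
python3 -m inch '[{"x":-2.667,"y":-3.07,"z":0,"yaw":0,"gripper":0},{"x":-2.667,"y":-3.07,"z":0,"yaw":0,"gripper":0},{"x":-2.667,"y":-3.07,"z":0,"yaw":0,"gripper":0},{"x":-2.667,"y":-3.07,"z":0,"yaw":0,"gripper":0},{"x":-2.667,"y":-3.07,"z":0,"yaw":0,"gripper":0},{"x":-2.667,"y":-3.07,"z":0,"yaw":0,"gripper":0},{"x":-2.667,"y":-3.07,"z":0,"yaw":0,"gripper":0},{"x":-2.667,"y":-3.07,"z":0,"yaw":0,"gripper":0},{"x":-2.667,"y":-3.07,"z":0,"yaw":0,"gripper":0},{"x":-2.667,"y":-3.07,"z":0,"yaw":0,"gripper":0}]'
python3 -m inch '[{"x":0,"y":0,"z":0,"yaw":1,"gripper":0},{"x":0,"y":0,"z":0,"yaw":1,"gripper":0},{"x":0,"y":0,"z":0,"yaw":1,"gripper":0},{"x":0,"y":0,"z":0,"yaw":1,"gripper":0},{"x":0,"y":0,"z":0,"yaw":1,"gripper":0},{"x":0,"y":0,"z":0,"yaw":1,"gripper":0},{"x":0,"y":0,"z":0,"yaw":1,"gripper":0},{"x":0,"y":0,"z":0,"yaw":1,"gripper":0},{"x":0,"y":0,"z":0,"yaw":1,"gripper":0},{"x":0,"y":0,"z":0,"yaw":1,"gripper":0}]'
python3 -m inch '[{"x":0,"y":0,"z":0,"yaw":1,"gripper":0},{"x":0,"y":0,"z":0,"yaw":1,"gripper":0},{"x":0,"y":0,"z":0,"yaw":1,"gripper":0},{"x":0,"y":0,"z":0,"yaw":1,"gripper":0},{"x":0,"y":0,"z":0,"yaw":1,"gripper":0},{"x":0,"y":0,"z":0,"yaw":1,"gripper":0},{"x":0,"y":0,"z":0,"yaw":0.9,"gripper":0},{"x":0,"y":0,"z":0,"yaw":0,"gripper":0},{"x":0,"y":0,"z":0,"yaw":0,"gripper":0},{"x":0,"y":0,"z":0,"yaw":0,"gripper":0},{"x":0,"y":0,"z":0,"yaw":0,"gripper":0}]'
```

```text
time_s: 1.02
ee_pos: [352.0, 134.0, 196.4]
ee_rot: [180.0, 0.0, 162.2]
force: [-0.0, 0.1, -1.0]
gripper_width: 45.4
time_s: 1.85
ee_pos: [511.8, -240.1, 196.0]
ee_rot: [180.0, -0.0, 162.1]
force: [-0.0, 1.0, -0.2]
gripper_width: 45.4
time_s: 2.68
ee_pos: [511.4, -238.0, 195.9]
ee_rot: [-180.0, -0.0, 111.9]
force: [0.0, 0.6, 0.2]
gripper_width: 45.7
time_s: 3.6
ee_pos: [511.6, -238.1, 196.3]
ee_rot: [-180.0, -0.0, 77.7]
force: [-0.1, -0.6, 1.0]
gripper_width: 45.8
```

```bash
python3 -m inch '[{"x":0,"y":0,"z":4,"yaw":0,"gripper":0},{"x":0,"y":0,"z":4,"yaw":0,"gripper":0},{"x":0,"y":0,"z":3,"yaw":0,"gripper":0},{"x":0,"y":0,"z":2,"yaw":0,"gripper":0},{"x":0,"y":0,"z":1.5,"yaw":0,"gripper":0},{"x":0,"y":0,"z":1,"yaw":0,"gripper":0},{"x":0,"y":0,"z":0.7,"yaw":0,"gripper":0},{"x":0,"y":0,"z":0.4,"yaw":0,"gripper":0},{"x":0,"y":0,"z":0,"yaw":0,"gripper":0},{"x":0,"y":0,"z":0,"yaw":0,"gripper":0}]'
python3 - <<'E'
from h import *
f=grab("top");save(f,"pics/t1.png",(330,200,490,320),5)
E
```

```text
time_s: 4.43
ee_pos: [512.3, -238.4, 31.1]
ee_rot: [179.9, 0.0, 77.6]
force: [0.8, 1.0, 0.8]
gripper_width: 45.7
```

View pics/t1.png

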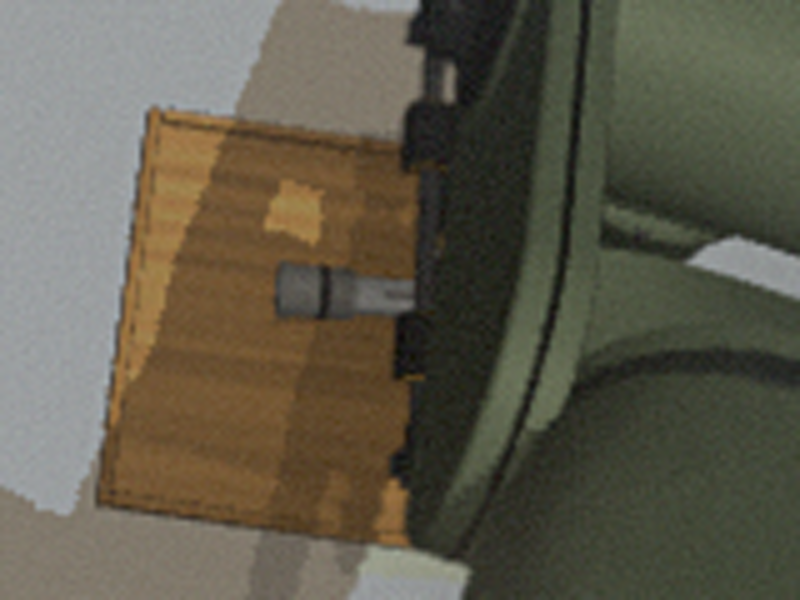

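The gauge hasn't moved (mouth still at 385,258) and the fingers straddle the barrel. Closing.

```bash
python3 -m inch '[{"x":0,"y":0,"z":0.1,"yaw":0,"gripper":0},{"x":0,"y":0,"z":0,"yaw":0,"gripper":-1},{"x":0,"y":0,"z":0,"yaw":0,"gripper":-1},{"x":0,"y":0,"z":0,"yaw":0,"gripper":-1},{"x":0,"y":0,"z":0,"yaw":0,"gripper":-1},{"x":0,"y":0,"z":0,"yaw":0,"gripper":-1},{"x":0,"y":0,"z":0,"yaw":0,"gripper":-1},{"x":0,"y":0,"z":0,"yaw":0,"gripper":-1},{"x":0,"y":0,"z":0,"yaw":0,"gripper":-1},{"x":0,"y":0,"z":0,"yaw":0,"gripper":-1}]' 45
python3 -c "
from h import *
for i in range(1):
  s=telemetry.state();print(s['ee_pos'],s['force'],s['gripper_width'])"
```

```text
time_s: 5.32
ee_pos: [511.7, -238.1, 29.4]
ee_rot: [-180.0, -0.0, 77.6]
force: [-0.7, 0.0, 0.0]
gripper_width: 0.5
[ 511.6888183  -238.11026167   29.36861401] [-0.74295962  0.02741677  0.01949819] 0.5496321351740744
```

Width 0.5 mm: the grasp missed. I'll look before doing anything else.

```bash
python3 - <<'E'
from h import *
f=grab("top");g=grab("scene")
c=lambda im,x,y,w,h:cv2.resize(im[y:y+h,x:x+w,::-1],(400,300),interpolation=cv2.INTER_CUBIC)
cv2.imwrite("pics/c2.png",np.hstack([c(f["pixels"],340,200,140,105),c(g["pixels"],180,190,140,105)]))
print(proj(g,[[511.8,-238.2,17]]),proj(f,[[511.8,-238.2,17]]))
E
```

```text
[[238.92568461 253.84781943]] [[418.30181363 260.14437436]]
```

View pics/c2.png

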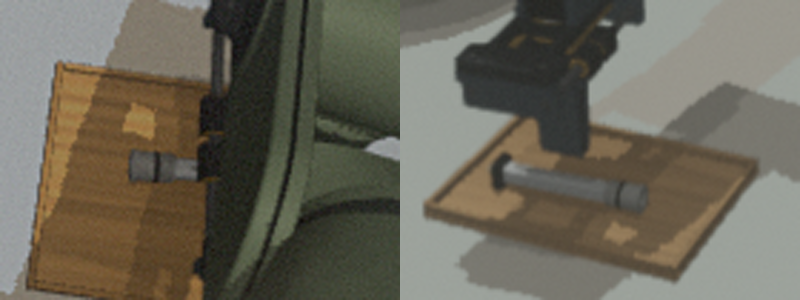

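```bash
python3 - <<'E'
from h import *
f=grab("scene");t=grab("top");s=telemetry.state();print(s['qpos'],s['ee_pos'],s['effort'])
c,d=ray(f,[(237,244.3)]);d=d[0]
for x in (440,460,480,500,511.7,530):
    p=c+d*(x-c[0])/d[0];print(p.round(1),end=' ')
print()
for z in(7.4,20,30,40):print(z,proj(f,[[511.7,-238.1,z]]),proj(t,[[511.7,-238.1+16,z],[511.7,-200,90],[600,-200,100],[420,-200,100]]).round(0).tolist())
save(f,"pics/s3.png",(190,170,290,245+40),5)
E
```

```text
[-2.61265806e+01  2.62782258e+01  1.03916322e+02  8.81190609e-03
  4.98047799e+01 -1.37632989e+01] [ 511.70334161 -238.12034336   29.40352552] [ 1.44033260e-03 -4.33995581e+01 -1.80216050e+01  5.10310591e-02
  5.42566320e-02  3.25681967e-06]
[ 440.  -260.1   -4.4] [ 460.  -254.7    8.7] [ 480.  -249.3   21.7] [ 500.  -244.    34.8] [ 511.7 -240.8   42.4] [ 530.  -235.9   54.4] 
7.4 [[239.27476319 257.33946932]] [[409.0, 262.0], [406.0, 256.0], [398.0, 209.0], [415.0, 306.0]]
20 [[238.88531484 252.72188411]] [[411.0, 261.0], [406.0, 256.0], [398.0, 209.0], [415.0, 306.0]]
30 [[238.5743953  249.01926584]] [[412.0, 260.0], [406.0, 256.0], [398.0, 209.0], [415.0, 306.0]]
40 [[238.26186218 245.2828205 ]] [[412.0, 259.0], [406.0, 256.0], [398.0, 209.0], [415.0, 306.0]]
```

View pics/s3.png

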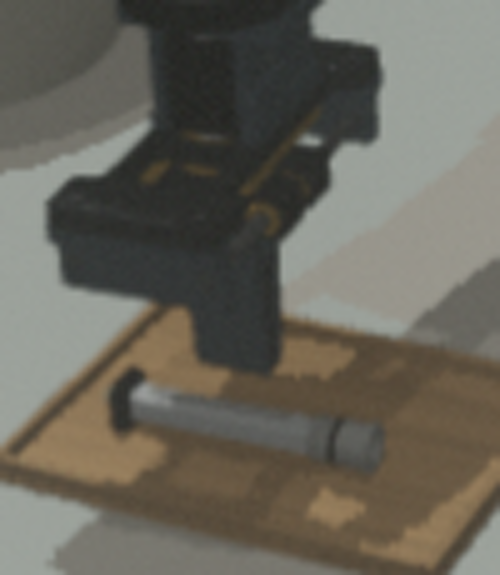

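```bash
python3 - <<'E'
from h import *
import pickle
a,b=pickle.load(open("f0.pkl","rb"))
y=np.array([.3067,.9518,0]);c=np.array([176.4,547.3,0])
for z in(174,200,220):print(z,proj(a,[c+52*y+[0,0,z],c-52*y+[0,0,z]]).round(1).tolist())
t=grab("top")
im=lambda p,x,y,w,h:cv2.resize(p["pixels"][y:y+h,x:x+w,::-1],(400,300),interpolation=cv2.INTER_CUBIC)
cv2.imwrite("pics/c4.png",np.hstack([im(a,520,60,120,90),im(t,340,190,160,120)]))
E
```

```text
174 [[578.3, 154.6], [538.7, 147.3]]
200 [[580.7, 145.4], [540.8, 138.1]]
220 [[582.5, 138.2], [542.3, 131.0]]
```

View pics/c4.png

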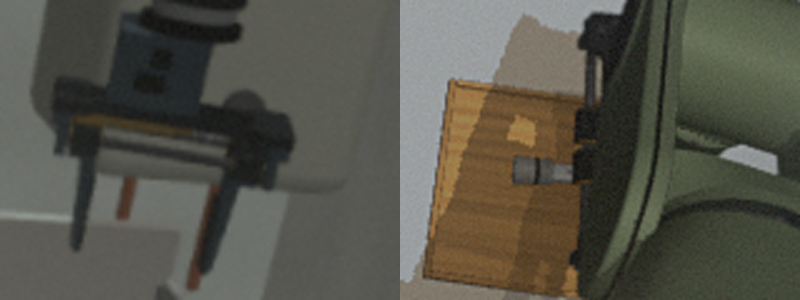

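The picture shows the closed fingertips above the gauge: tip at scene (237,244), which gives z≈42 at the reported x,y. In the start picture the tips are at (543,135) and (581,142), which gives z≈212 instead of 174. The carriages in the top view agree. So the fingertips are really about 36 mm higher than the telemetry implies, with x,y correct. I'll open and go down in guarded steps.

```bash
python3 -m inch '[{"x":0,"y":0,"z":0,"yaw":0,"gripper":0},{"x":0,"y":0,"z":0,"yaw":0,"gripper":0},{"x":0,"y":0,"z":0,"yaw":0,"gripper":0},{"x":0,"y":0,"z":0,"yaw":0,"gripper":0},{"x":0,"y":0,"z":0,"yaw":0,"gripper":0},{"x":0,"y":0,"z":0,"yaw":0,"gripper":0},{"x":0,"y":0,"z":0,"yaw":0,"gripper":0}]'
python3 -m inch '[{"x":0,"y":0,"z":0.4,"yaw":0,"gripper":0},{"x":0,"y":0,"z":0.4,"yaw":0,"gripper":0},{"x":0,"y":0,"z":0.4,"yaw":0,"gripper":0},{"x":0,"y":0,"z":0.4,"yaw":0,"gripper":0},{"x":0,"y":0,"z":0.4,"yaw":0,"gripper":0},{"x":0,"y":0,"z":0.4,"yaw":0,"gripper":0},{"x":0,"y":0,"z":0,"yaw":0,"gripper":0},{"x":0,"y":0,"z":0,"yaw":0,"gripper":0}]'
python3 - <<'E'
from h import *
f=grab("scene")
save(f,"pics/s4.png",(190,190,310,280),6)
y=np.array([.976,-.215,0])*23;c=np.array([511.8,-238.4,0]);
s=telemetry.state();z=s['ee_pos'][2]-22
for dz in(0,32,36,40):print(dz,((proj(f,[c+y+[0,0,z+dz],c-y+[0,0,z+dz]])-[190,190])*6).round(0).tolist())
E
```

```text
time_s: 6.15
ee_pos: [511.7, -238.1, 29.4]
ee_rot: [180.0, -0.0, 77.6]
force: [0.6, -0.7, -0.1]
gripper_width: 44.1
time_s: 6.82
ee_pos: [511.5, -238.0, 5.0]
ee_rot: [-180.0, -0.0, 77.6]
force: [-0.1, 0.4, -0.3]
gripper_width: 45.6
0 [[274.0, 489.0], [324.0, 424.0]]
32 [[268.0, 419.0], [318.0, 355.0]]
36 [[267.0, 410.0], [318.0, 346.0]]
40 [[266.0, 401.0], [317.0, 338.0]]
```

View pics/s4.png

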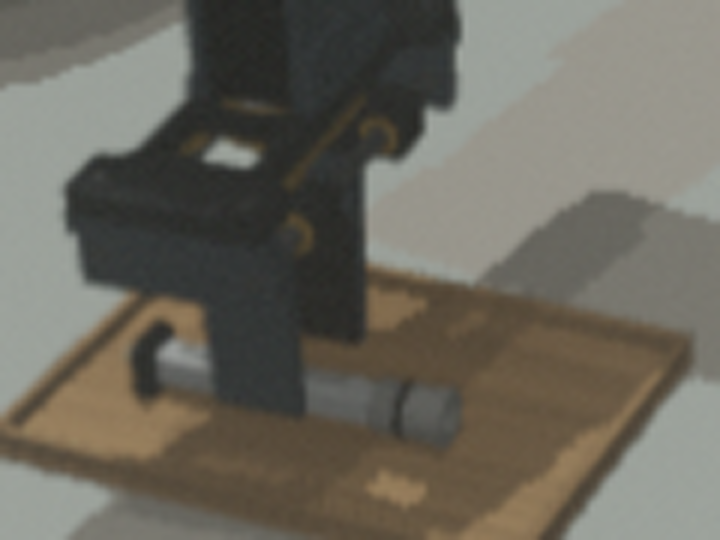

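Here the front fingertip bottom is at crop (260,410) and the back one at (330,340), so the tips are at about z 22±3. The offset is about 39 mm. I need about 13 mm more, guarded.

```bash
python3 -m inch '[{"x":0,"y":0,"z":0.3,"yaw":0,"gripper":0},{"x":0,"y":0,"z":0.3,"yaw":0,"gripper":0},{"x":0,"y":0,"z":0.3,"yaw":0,"gripper":0},{"x":0,"y":0,"z":0,"yaw":0,"gripper":0}]'
python3 -m inch '[{"x":0,"y":0,"z":0.2,"yaw":0,"gripper":0},{"x":0,"y":0,"z":0,"yaw":0,"gripper":0},{"x":0,"y":0,"z":0,"yaw":0,"gripper":0}]'
python3 -m inch '[{"x":0,"y":0,"z":0.2,"yaw":0,"gripper":0},{"x":0,"y":0,"z":0,"yaw":0,"gripper":0},{"x":0,"y":0,"z":0,"yaw":0,"gripper":0}]'
python3 - <<'E'
from h import *
f=grab("scene")
save(f,"pics/s5.png",(190,190,310,280),6)
y=np.array([.976,-.215,0])*23;c=np.array([511.8,-238.4,0]);
for z in(5,8,11,14):print(z,((proj(f,[c+y*33/23+[0,0,z],c-y+[0,0,z]])-[190,190])*6).round(0).tolist())
E
```

```text
time_s: 7.2
ee_pos: [511.2, -237.9, -4.3]
ee_rot: [-179.9, -0.0, 77.6]
force: [-0.5, 0.0, -0.7]
gripper_width: 45.5
time_s: 7.45
ee_pos: [511.7, -238.1, -5.7]
ee_rot: [-180.0, -0.0, 77.6]
force: [-0.1, -0.1, 0.8]
gripper_width: 45.9
time_s: 7.7
ee_pos: [511.6, -238.1, -7.7]
ee_rot: [-180.0, -0.0, 77.6]
force: [0.3, -0.6, 0.1]
gripper_width: 45.4
5 [[258.0, 457.0], [320.0, 378.0]]
8 [[258.0, 450.0], [320.0, 371.0]]
11 [[257.0, 443.0], [319.0, 365.0]]
14 [[256.0, 437.0], [319.0, 358.0]]
```

View pics/s5.png

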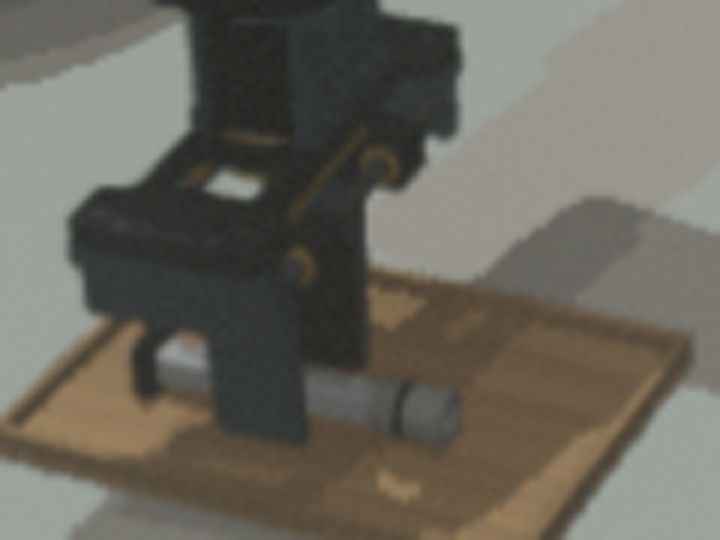

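The tips are now about 11–12 mm up (front bottom 438, back 365). I'll go another 3 mm and close. That's 9 pictures viewed so far.

```bash
python3 -m inch '[{"x":0,"y":0,"z":0.2,"yaw":0,"gripper":0},{"x":0,"y":0,"z":0.1,"yaw":0,"gripper":0},{"x":0,"y":0,"z":0,"yaw":0,"gripper":0},{"x":0,"y":0,"z":0,"yaw":0,"gripper":0}]'
python3 -m inch '[{"x":0,"y":0,"z":0,"yaw":0,"gripper":-1},{"x":0,"y":0,"z":0,"yaw":0,"gripper":-1},{"x":0,"y":0,"z":0,"yaw":0,"gripper":-1},{"x":0,"y":0,"z":0,"yaw":0,"gripper":-1},{"x":0,"y":0,"z":0,"yaw":0,"gripper":-1},{"x":0,"y":0,"z":0,"yaw":0,"gripper":-1},{"x":0,"y":0,"z":0,"yaw":0,"gripper":-1},{"x":0,"y":0,"z":0,"yaw":0,"gripper":-1}]' 45
```

```text
time_s: 8.08
ee_pos: [511.6, -238.1, -10.7]
ee_rot: [-180.0, -0.0, 77.6]
force: [0.5, 0.1, -0.4]
gripper_width: 45.8
time_s: 8.75
ee_pos: [511.9, -238.2, -10.5]
ee_rot: [180.0, 0.0, 77.6]
force: [0.5, 0.1, 0.4]
gripper_width: 13.6
```

The grip holds at 13.6 mm, as it should on a 14 mm barrel. The gauge axis (17 mm) therefore corresponds to reported z −10.6, so axis height 75 means reported z +47.4. Next I'll lift, rotate to 94.1° and approach.

```bash
python3 -m inch '[{"x":0,"y":0,"z":-0.5,"yaw":0,"gripper":-1},{"x":0,"y":0,"z":-1.3,"yaw":0,"gripper":-1},{"x":0,"y":0,"z":-2,"yaw":0,"gripper":-1},{"x":0,"y":0,"z":-1.5,"yaw":0,"gripper":-1},{"x":0,"y":0,"z":-0.5,"yaw":0,"gripper":-1},{"x":0,"y":0,"z":0,"yaw":-0.8,"gripper":-1},{"x":0,"y":0,"z":0,"yaw":-1,"gripper":-1},{"x":0,"y":0,"z":0,"yaw":-1,"gripper":-1},{"x":0,"y":0,"z":0,"yaw":-0.5,"gripper":-1},{"x":0,"y":0,"z":0,"yaw":0,"gripper":-1},{"x":0,"y":0,"z":0,"yaw":0,"gripper":-1}]'
python3 -m inch '[{"x":1,"y":0,"z":0,"yaw":0,"gripper":-1},{"x":2.5,"y":0,"z":0,"yaw":0,"gripper":-1},{"x":3.5,"y":0,"z":0,"yaw":0,"gripper":-1},{"x":3.5,"y":0,"z":0,"yaw":0,"gripper":-1},{"x":3.5,"y":0,"z":0,"yaw":0,"gripper":-1},{"x":3.5,"y":0,"z":0,"yaw":0,"gripper":-1},{"x":3,"y":0,"z":0,"yaw":0,"gripper":-1},{"x":2.5,"y":0,"z":0,"yaw":0,"gripper":-1},{"x":1.5,"y":0,"z":0,"yaw":0,"gripper":-1},{"x":0.8,"y":0,"z":0,"yaw":0,"gripper":-1},{"x":0,"y":0,"z":0,"yaw":0,"gripper":-1},{"x":0,"y":0,"z":0,"yaw":0,"gripper":-1}]'
python3 - <<'E'
from h import *
import pickle
a=grab("scene");b=grab("top");pickle.dump((a,b),open("f1.pkl","wb"))
print(telemetry.state()['ee_pos'],telemetry.state()['force'],telemetry.state()['gripper_width'])
c=lambda im,x,y,w,h:cv2.resize(im["pixels"][y:y+h,x:x+w,::-1],(400,300),interpolation=cv2.INTER_CUBIC)
p=[[487,85,75],[485.4,104.7,75]]
pa,pb=proj(a,p),proj(b,p);print(pa,pb)
cv2.imwrite("pics/c6.png",np.hstack([c(a,345,203,80,60),c(b,215,265,80,60)]))
E
```

```text
time_s: 9.67
ee_pos: [511.3, -237.9, 47.0]
ee_rot: [-179.9, -0.0, 94.1]
force: [0.0, 0.1, -1.2]
gripper_width: 13.7
time_s: 10.67
ee_pos: [493.4, 14.3, 47.4]
ee_rot: [180.0, 0.0, 94.2]
force: [-0.4, 0.4, -0.9]
gripper_width: 13.4
[493.52901348  13.44846536  47.42304249] [-0.39975701  0.91211937 -1.59208262] 13.696681251242655
[[384.09944357 234.14192311]
 [393.02294064 234.26005104]] [[252.80716314 292.11032524]
 [242.2220302  294.41645381]]
```

View pics/c6.png

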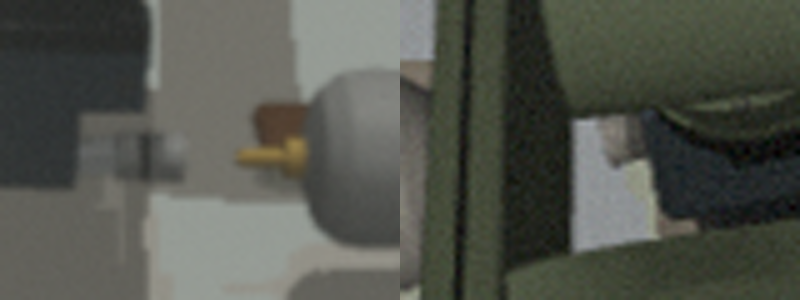

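The scene view shows the chuck mouth at (382,234) level with the stem tip at (392,234), so the height is right. Sideways the gauge is about 1.6 mm too far +x, so I'll correct that and close in. The top view is occluded by the arm.

```bash
cat > fz.py <<'E'
from h import *
F=[];P=[]
for i in range(5):
    cams.grab_frame("scene");s=telemetry.state();F.append(s['force']);P.append(s['ee_pos'])
d=np.array([-.0715,.9974,0]);F=np.array(F);p=np.mean(P,0)
print("t",s['time_s'],"pos",p.round(2),"F",F.mean(0).round(2),"push",-(F.mean(0)@d).round(2),"max",-(F@d).min().round(2),"mouth-to-tip",((np.array([485.4,104.7,0])-p)@d-66).round(1),"rot",s['ee_rot'].round(2),s['gripper_width'].round(1))
E
python3 -m inch '[{"x":0.5,"y":-0.15,"z":0,"yaw":0,"gripper":-1},{"x":0.7,"y":0,"z":0,"yaw":0,"gripper":-1},{"x":0.5,"y":0,"z":0,"yaw":0,"gripper":-1},{"x":0.3,"y":0,"z":0,"yaw":0,"gripper":-1},{"x":0,"y":0,"z":0,"yaw":0,"gripper":-1},{"x":0,"y":0,"z":0,"yaw":0,"gripper":-1}]' 60; echo
python3 fz.py
python3 -m inch '[{"x":0.2,"y":0,"z":0,"yaw":0,"gripper":-1},{"x":0.2,"y":0,"z":0,"yaw":0,"gripper":-1},{"x":0,"y":0,"z":0,"yaw":0,"gripper":-1},{"x":0,"y":0,"z":0,"yaw":0,"gripper":-1}]'; echo
python3 fz.py
```

```text
time_s: 11.27
ee_pos: [490.5, 34.2, 47.4]
ee_rot: [180.0, 0.0, 94.2]
force: [0.3, -0.1, -0.8]
gripper_width: 13.6

time_s: 11.85
ee_pos: [490.2, 38.2, 47.4]
ee_rot: [-180.0, -0.0, 94.1]
force: [-0.2, -0.6, -1.7]
gripper_width: 13.4
Traceback (most recent call last):
  File "fz.py", line 6, in <module>
    print("t",s['time_s'],"pos",p.round(2),"F",F.mean(0).round(2),"push",-(F.mean(0)@d).round(2),"max",-(F@d).min().round(2),"mouth-to-tip",((np.array([485.4,104.7,0])-p)@d-66).round(1),"rot",s['ee_rot'].round(2),s['gripper_width'].round(1))
                                                                                                                                                                                                                     ^^^^^^^^^^^^^^^^^^^^^^^^
AttributeError: 'float' object has no attribute 'round'
Traceback (most recent call last):
  File "fz.py", line 6, in <module>
    print("t",s['time_s'],"pos",p.round(2),"F",F.mean(0).round(2),"push",-(F.mean(0)@d).round(2),"max",-(F@d).min().round(2),"mouth-to-tip",((np.array([485.4,104.7,0])-p)@d-66).round(1),"rot",s['ee_rot'].round(2),s['gripper_width'].round(1))
                                                                                                                                                                                                                     ^^^^^^^^^^^^^^^^^^^^^^^^
AttributeError: 'float' object has no attribute 'round'
```

```bash
sed -i "s/,s\['gripper_width'\].round(1)/,round(s['gripper_width'],1)/" fz.py
python3 fz.py
python3 -m inch '[{"x":0.1,"y":0,"z":0,"yaw":0,"gripper":-1},{"x":0.1,"y":0,"z":0,"yaw":0,"gripper":-1},{"x":0.1,"y":0,"z":0,"yaw":0,"gripper":-1},{"x":0,"y":0,"z":0,"yaw":0,"gripper":-1}]' >/dev/null; python3 fz.py
python3 -m inch '[{"x":0.1,"y":0,"z":0,"yaw":0,"gripper":-1},{"x":0.1,"y":0,"z":0,"yaw":0,"gripper":-1},{"x":0,"y":0,"z":0,"yaw":0,"gripper":-1}]' >/dev/null; python3 fz.py
```

```text
t 12.35 pos [490.22  38.02  47.43] F [-0.35  0.25 -0.99] push -0.27 max 0.36 mouth-to-tip 0.9 rot [180.    -0.    94.13] 13.6
t 12.9333 pos [490.    41.1   47.44] F [ 0.17  0.11 -0.9 ] push -0.1 max 0.2 mouth-to-tip -2.2 rot [180.    -0.    94.14] 13.5
t 13.4333 pos [489.96  43.09  47.47] F [ 0.54 -0.53 -0.8 ] push 0.57 max 1.26 mouth-to-tip -4.2 rot [ 1.7999e+02 -1.0000e-02  9.4140e+01] 13.6
```

```bash
for i in 1; do
python3 -m inch '[{"x":0.1,"y":0,"z":0,"yaw":0,"gripper":-1},{"x":0.1,"y":0,"z":0,"yaw":0,"gripper":-1},{"x":0,"y":0,"z":0,"yaw":0,"gripper":-1}]' >/dev/null; done; python3 fz.py
python3 -m inch '[{"x":0.1,"y":0,"z":0,"yaw":0,"gripper":-1},{"x":0.1,"y":0,"z":0,"yaw":0,"gripper":-1},{"x":0,"y":0,"z":0,"yaw":0,"gripper":-1}]' >/dev/null; python3 fz.py
```

```text
t 13.9333 pos [489.92  45.06  47.5 ] F [ 0.8  -0.3  -1.27] push 0.35 max 1.09 mouth-to-tip -6.2 rot [ 1.7998e+02 -1.0000e-02  9.4130e+01] 13.4
t 14.4333 pos [489.95  45.81  47.59] F [ 1.25 -5.87 -0.45] push 5.95 max 6.2 mouth-to-tip -6.9 rot [1.7996e+02 1.2000e-01 9.4190e+01] 13.4
```

Probe contact at 6.9 mm (7 expected) with 6 N. Continuing.

```bash

python3 -m inch '[{"x":0.1,"y":0,"z":0,"yaw":0,"gripper":-1},{"x":0.1,"y":0,"z":0,"yaw":0,"gripper":-1},{"x":0,"y":0,"z":0,"yaw":0,"gripper":-1}]' >/dev/null;  python3 fz.py
python3 -m inch '[{"x":0.1,"y":0,"z":0,"yaw":0,"gripper":-1},{"x":0.1,"y":0,"z":0,"yaw":0,"gripper":-1},{"x":0,"y":0,"z":0,"yaw":0,"gripper":-1}]' >/dev/null; python3 fz.py
```

```text
t 14.9333 pos [490.05  47.67  47.65] F [ 2.12 -6.65 -0.58] push 6.78 max 7.22 mouth-to-tip -8.8 rot [1.7993e+02 1.4000e-01 9.4190e+01] 13.7
t 15.4333 pos [490.    49.31  47.67] F [ 2.   -7.77  0.22] push 7.89 max 8.18 mouth-to-tip -10.4 rot [1.7993e+02 1.7000e-01 9.4210e+01] 13.7
```

```bash

python3 -m inch '[{"x":0.1,"y":0.04,"z":0,"yaw":0,"gripper":-1},{"x":0.1,"y":0,"z":0,"yaw":0,"gripper":-1},{"x":0,"y":0,"z":0,"yaw":0,"gripper":-1}]' >/dev/null;  python3 fz.py
python3 -m inch '[{"x":0.1,"y":0,"z":0,"yaw":0,"gripper":-1},{"x":0,"y":0,"z":0,"yaw":0,"gripper":-1},{"x":0,"y":0,"z":0,"yaw":0,"gripper":-1}]' >/dev/null; python3 fz.py
```

```text
t 15.9333 pos [489.95  51.04  47.63] F [ 1.56 -9.23  0.2 ] push 9.32 max 10.07 mouth-to-tip -12.2 rot [179.96   0.21  94.23] 13.5
t 16.4333 pos [489.92  51.82  47.65] F [ 1.41 -9.59 -0.04] push 9.67 max 10.22 mouth-to-tip -12.9 rot [179.96   0.23  94.24] 13.5
```

```bash

python3 -m inch '[{"x":0.1,"y":0.02,"z":0,"yaw":0,"gripper":-1},{"x":0,"y":0,"z":0,"yaw":0,"gripper":-1},{"x":0,"y":0,"z":0,"yaw":0,"gripper":-1}]' >/dev/null;  python3 fz.py
python3 -m inch '[{"x":0.1,"y":0,"z":0,"yaw":0,"gripper":-1},{"x":0,"y":0,"z":0,"yaw":0,"gripper":-1},{"x":0,"y":0,"z":0,"yaw":0,"gripper":-1}]' >/dev/null; python3 fz.py
```

```text
t 16.9333 pos [489.95  52.06  47.69] F [  1.35 -12.62   0.87] push 12.68 max 13.49 mouth-to-tip -13.2 rot [179.98   0.31  94.28] 13.7
t 17.4333 pos [489.97  52.24  47.75] F [  1.93 -15.51   1.65] push 15.61 max 15.93 mouth-to-tip -13.3 rot [179.98   0.39  94.32] 13.1
```

```bash

python3 -m inch '[{"x":0.09,"y":0,"z":0,"yaw":0,"gripper":-1},{"x":0,"y":0,"z":0,"yaw":0,"gripper":-1},{"x":0,"y":0,"z":0,"yaw":0,"gripper":-1}]' >/dev/null;  python3 fz.py; python3 fz.py;python3 fz.py
python3 - <<'E'
from h import *
a=grab("scene");save(a,"pics/s7.png",(300,195,450,285),5)
E
```

```text
t 17.9333 pos [490.01  52.41  47.81] F [  1.62 -18.59   1.62] push 18.66 max 19.05 mouth-to-tip -13.5 rot [179.97   0.46  94.35] 13.8
t 18.1833 pos [489.99  52.4   47.8 ] F [  1.98 -18.44   1.47] push 18.54 max 18.87 mouth-to-tip -13.5 rot [179.97   0.46  94.35] 13.4
t 18.4333 pos [490.    52.4   47.81] F [  1.64 -18.57   1.59] push 18.64 max 18.92 mouth-to-tip -13.5 rot [179.97   0.46  94.35] 13.7
```

18.6 N held for more than 0.7 s, straight. Now I'll draw it off.

```bash

python3 -m inch '[{"x":0,"y":0,"z":0,"yaw":0,"gripper":-1},{"x":0,"y":0,"z":0,"yaw":0,"gripper":-1},{"x":-0.3,"y":0,"z":0,"yaw":0,"gripper":-1},{"x":-0.4,"y":0,"z":0,"yaw":0,"gripper":-1},{"x":-0.5,"y":0,"z":0,"yaw":0,"gripper":-1},{"x":-0.6,"y":0,"z":0,"yaw":0,"gripper":-1},{"x":-0.7,"y":0,"z":0,"yaw":0,"gripper":-1},{"x":-1,"y":0,"z":0,"yaw":0,"gripper":-1},{"x":-1.5,"y":0,"z":0,"yaw":0,"gripper":-1},{"x":-2,"y":0,"z":0,"yaw":0,"gripper":-1},{"x":0,"y":0,"z":0,"yaw":0,"gripper":-1},{"x":0,"y":0,"z":0,"yaw":0,"gripper":-1}]';echo
python3 fz.py
python3 - <<'E'
from h import *
a=grab("scene");p=proj(a,[[496,-85,75]])[0];print(p,telemetry.state()['ee_rot'])
x,y=int(p[0])-55,int(p[1])-35
save(a,"pics/s8.png",(x,y,x+120,y+70),6)
E
```

```text
time_s: 19.48
ee_pos: [494.3, -13.8, 47.3]
ee_rot: [-180.0, -0.0, 94.0]
force: [-0.5, 0.4, -1.3]
gripper_width: 13.5

t 19.7333 pos [494.29 -12.64  47.35] F [-0.02  0.04 -1.23] push -0.04 max 0.2 mouth-to-tip 51.7 rot [-1.7999e+02 -1.0000e-02  9.4180e+01] 13.3
[306.85241189 232.01779481] [-1.79995777e+02 -1.22093114e-02  9.41852867e+01]
```

View pics/s8.png

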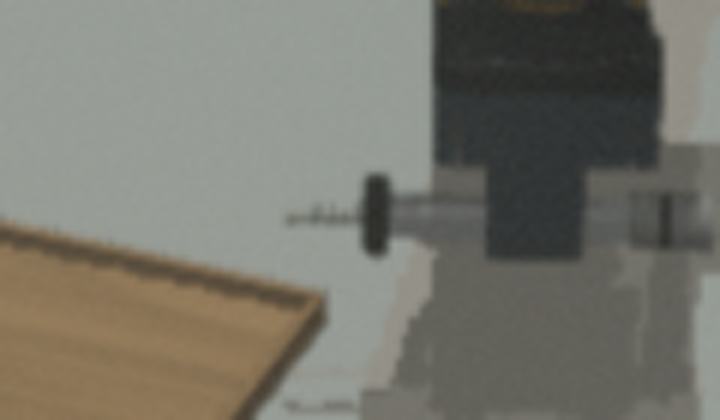

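The rod stands out about 24 mm, from the collar edge at crop x 362 to the button at 288. The original spot would put the rod end against the tray wall, so I'll set it down about 26 mm further +x, at (502.5, −208.5) along the tray's axis (74.2°).

```bash

python3 -m inch '[{"x":0,"y":0,"z":0,"yaw":0.5,"gripper":-1},{"x":0,"y":0,"z":0,"yaw":1,"gripper":-1},{"x":0,"y":0,"z":0,"yaw":1,"gripper":-1},{"x":0,"y":0,"z":0,"yaw":1,"gripper":-1},{"x":0,"y":0,"z":0,"yaw":0.5,"gripper":-1},{"x":0,"y":0,"z":0,"yaw":0,"gripper":-1}]';echo
python3 -m inch '[{"x":-1,"y":0.3,"z":0,"yaw":0,"gripper":-1},{"x":-2,"y":0.6,"z":0,"yaw":0,"gripper":-1},{"x":-3,"y":1,"z":0,"yaw":0,"gripper":-1},{"x":-3.2,"y":1.1,"z":0,"yaw":0,"gripper":-1},{"x":-3.2,"y":1.1,"z":0,"yaw":0,"gripper":-1},{"x":-2.7,"y":1,"z":0,"yaw":0,"gripper":-1},{"x":-2,"y":0.6,"z":0,"yaw":0,"gripper":-1},{"x":-1,"y":0.3,"z":0,"yaw":0,"gripper":-1},{"x":-0.5,"y":0.1,"z":0,"yaw":0,"gripper":-1},{"x":0,"y":0,"z":0,"yaw":0,"gripper":-1},{"x":0,"y":0,"z":0,"yaw":0,"gripper":-1},{"x":0,"y":0,"z":0,"yaw":0,"gripper":-1}]';echo
python3 fz.py
```

```text
time_s: 20.28
ee_pos: [494.5, -12.4, 47.4]
ee_rot: [-180.0, -0.0, 74.1]
force: [0.4, 1.1, -1.2]
gripper_width: 13.4

time_s: 21.28
ee_pos: [502.1, -207.2, 47.3]
ee_rot: [-180.0, -0.0, 74.2]
force: [-0.0, 0.1, -1.0]
gripper_width: 14.2

t 21.5333 pos [ 502.34 -207.48   47.46] F [ 0.13  0.13 -0.83] push -0.12 max 0.53 mouth-to-tip 246.6 rot [-1.80e+02 -1.00e-02  7.42e+01] 13.2
```

```bash

python3 -m inch '[{"x":0,"y":0,"z":0.5,"yaw":0,"gripper":-1},{"x":0,"y":0,"z":1.2,"yaw":0,"gripper":-1},{"x":0,"y":0,"z":1.2,"yaw":0,"gripper":-1},{"x":0,"y":0,"z":1,"yaw":0,"gripper":-1},{"x":0,"y":0,"z":0.7,"yaw":0,"gripper":-1},{"x":0,"y":0,"z":0.5,"yaw":0,"gripper":-1},{"x":0,"y":0,"z":0.3,"yaw":0,"gripper":-1},{"x":0,"y":0,"z":0.2,"yaw":0,"gripper":-1},{"x":0,"y":0,"z":0.1,"yaw":0,"gripper":-1},{"x":0,"y":0,"z":0,"yaw":0,"gripper":-1},{"x":0,"y":0,"z":0,"yaw":0,"gripper":-1}]';echo
python3 fz.py
python3 -m inch '[{"x":0,"y":0,"z":0.05,"yaw":0,"gripper":-1},{"x":0,"y":0,"z":0.05,"yaw":0,"gripper":-1},{"x":0,"y":0,"z":0,"yaw":0,"gripper":-1}]';echo
python3 fz.py
```

```text
time_s: 22.45
ee_pos: [502.6, -208.6, -9.3]
ee_rot: [180.0, -0.0, 74.1]
force: [-0.8, 0.3, 0.1]
gripper_width: 13.5

t 22.7 pos [ 502.56 -208.57   -9.26] F [ 0.1   0.02 -1.54] push -0.01 max 0.51 mouth-to-tip 247.7 rot [179.97  -0.    74.14] 13.7
time_s: 22.95
ee_pos: [502.4, -208.5, -10.5]
ee_rot: [180.0, -0.0, 74.1]
force: [0.6, -0.7, -0.6]
gripper_width: 13.3

t 23.2 pos [ 502.4  -208.48  -10.51] F [0.1  0.02 0.05] push -0.01 max 0.49 mouth-to-tip 247.6 rot [179.99  -0.    74.14] 14.1
```

The gauge's weight has come off (Fz from −1 to 0), so it's touching the floor. I'll release and rise.

```bash

python3 -m inch '[{"x":0,"y":0,"z":0,"yaw":0,"gripper":0},{"x":0,"y":0,"z":0,"yaw":0,"gripper":0},{"x":0,"y":0,"z":0,"yaw":0,"gripper":0},{"x":0,"y":0,"z":0,"yaw":0,"gripper":0},{"x":0,"y":0,"z":0,"yaw":0,"gripper":0},{"x":0,"y":0,"z":0,"yaw":0,"gripper":0},{"x":0,"y":0,"z":0,"yaw":0,"gripper":0},{"x":0,"y":0,"z":-0.5,"yaw":0,"gripper":0},{"x":0,"y":0,"z":-1,"yaw":0,"gripper":0},{"x":0,"y":0,"z":-2,"yaw":0,"gripper":0},{"x":0,"y":0,"z":-3,"yaw":0,"gripper":0}]';echo
python3 -m inch '[{"x":0,"y":0,"z":-3,"yaw":0,"gripper":0},{"x":0,"y":0,"z":-3,"yaw":0,"gripper":0},{"x":0,"y":0,"z":-3,"yaw":0,"gripper":0},{"x":0,"y":-3.5,"z":0,"yaw":0,"gripper":0},{"x":0,"y":-3.5,"z":0,"yaw":0,"gripper":0},{"x":0,"y":-3,"z":0,"yaw":0,"gripper":0},{"x":0,"y":-2,"z":0,"yaw":0,"gripper":0},{"x":0,"y":0,"z":0,"yaw":0,"gripper":0},{"x":0,"y":0,"z":0,"yaw":0,"gripper":0},{"x":0,"y":0,"z":0,"yaw":0,"gripper":0},{"x":0,"y":0,"z":0,"yaw":0,"gripper":0}]';echo
python3 - <<'E'
from h import *
a=grab("scene");b=grab("top")
c=lambda im,x,y,w,h:cv2.resize(im["pixels"][y:y+h,x:x+w,::-1],(400,300),interpolation=cv2.INTER_CUBIC)
cv2.imwrite("pics/c9.png",np.hstack([c(a,185,215,120,90),c(b,345,215,128,96)]))
print(telemetry.state())
E
```

```text
time_s: 24.12
ee_pos: [500.7, -207.8, 54.0]
ee_rot: [-179.7, -0.0, 74.1]
force: [0.5, 0.2, -0.5]
gripper_width: 45.3

time_s: 25.03
ee_pos: [388.4, -176.3, 144.9]
ee_rot: [179.9, 0.0, 74.1]
force: [0.1, -0.2, -0.3]
gripper_width: 45.5

{'time_s': 25.1333, 'qpos': array([-2.59605385e+01,  7.44315882e+00,  1.12422222e+02,  8.20746299e-03,
        6.01137541e+01, -1.01089043e+01]), 'qvel': array([ 0.02681783, -0.00074423,  0.53153982,  0.02966579, -0.04564371,
       -0.02632492]), 'effort': array([-1.88495382e-02, -2.85506666e+01, -2.08630317e+01,  6.05421932e-02,
        5.02313208e-02,  4.75318520e-04]), 'ee_pos': array([ 387.94647399, -176.04408402,  144.44712793]), 'ee_rot': array([ 1.79978210e+02, -3.34480233e-03,  7.41442781e+01]), 'force': array([-0.30473091,  0.2044645 , -0.14548095]), 'torque': array([-0.13272636,  0.08261115, -0.01232322]), 'gripper_width': 45.959185332328325}
```

View pics/c9.png

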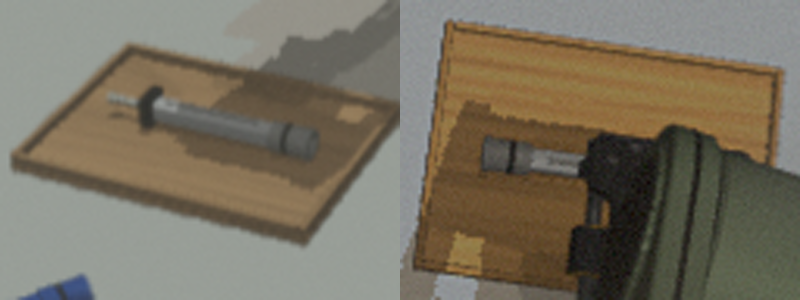

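The gauge lies flat inside the tray walls with the rod clearly out, and the gripper is well clear. Handing in.

```bash
python3 -c "
from workcell import env; print(env.job_done())"
```

```text
the job is handed in; nothing more can be done
None
```

The gauge was pushed home on the valve stem, drawn off, and laid back in the tray with its rod out. The job was handed in at about 25 s of the 62 s allowed.

- **Pushing home:** the probe met the valve core about 7 mm in, as described. The push then rose to about 18.6 N and was held for about 0.8 s. The gauge was straight with the estimated stem axis to about 0.3°. No reading went above about 19 N.
- **Rod:** after drawing off, the picture showed it standing out about 24 mm, estimated from the image. The fingers never went near it.
- **Final check:** the last pictures show the gauge lying flat inside the tray walls, rod out, with the gripper well clear. The wrist force was about zero. I set it down about 30 mm from where it first lay, because there the extended rod would have reached the tray wall.

- **Missed first grasp:** the first close missed because the fingertips are about 36–39 mm higher than the telemetry and tool description imply. I corrected this from the pictures, then used the held gauge itself as the height reference.
- **Not checked:** the top view was blocked by the arm during the push, so sideways alignment rested on the first measurement and the force readings (about 2 N sideways). I did not re-measure the cup, dropper, brush and clip at the end, but the arm was never lowered near them.

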